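Give each storage box its own lid back from the stack

TASK

The washed storage boxes are dry and their wooden lids stand stacked on the worktop. Take the stack apart and close each box with the lid that fits it, plug in the mouth and plate lying flat on the rim all round. Leave the boxes standing where they are, and do not disturb the timer and the tin.

Things in the scene. Friction and masses are not known exactly. Their poses are not given: they have to be found in the camera images.
- small_handle (a point): Lid of the small round box, top of the stack: wooden plate 7 mm thick, round, diameter 82 mm. Point: middle of its wooden bar handle (12 mm thick along x, 30 long along y, 20 high, z up), 10 mm above the plate's top, 17 above its underside. Below, a hollow pale plug, 24 deep, to 41 below the point, tapers from 3 to 9 mm narrower than its box's mouth all round.
- square_handle (a point): Lid of the square box, second from the top of the stack, its handle hidden in the plug above: wooden plate 7 mm thick, square, 96 x 96 mm. Point: middle of its wooden bar handle (12 mm thick along x, 30 long along y, 20 high, z up), 10 mm above the plate's top, 17 above its underside. Below, a hollow pale plug, 24 deep, to 41 below the point, tapers from 3 to 9 mm narrower than its box's mouth all round.
- wide_handle (a point): Lid of the wide round box, third from the top, its handle hidden in the plug above: wooden plate 7 mm thick, round, diameter 120 mm. Point: middle of its wooden bar handle (12 mm thick along x, 42 long along y, 20 high, z up), 10 mm above the plate's top, 17 above its underside. Below, a hollow pale plug, 24 deep, to 41 below the point, tapers from 3 to 9 mm narrower than its box's mouth all round.
- oblong_handle (a point): Lid of the oblong box, bottom of the stack, on the worktop, its handle hidden in the plug above: wooden plate 7 mm thick, oblong, long along its x, 156 x 104 mm. Point: middle of its wooden bar handle (12 mm thick along x, 50 long along y, 20 high, z up), 10 mm above the plate's top, 17 above its underside. Below, a hollow pale plug, 24 deep, to 41 below the point, tapers from 3 to 9 mm narrower than its box's mouth all round.
- small_mouth (a point): Open empty grey-green stoneware box, loose, round, mouth diameter 66 mm inside, walls 4, 92 mm high. Point: centre of the mouth at rim height; z up. With the lid home the plate lies on the rim all round, the middle of its handle 17 mm above this point.
- square_mouth (a point): Open empty grey-green stoneware box, loose, square, mouth 80 x 80 mm inside, walls 4, 82 mm high. Point: centre of the mouth at rim height; z up. The lid fits in any of the four quarter turns. With the lid home the plate lies on the rim all round, the middle of its handle 17 mm above this point.
- wide_mouth (a point): Open empty grey-green stoneware box, loose, round, mouth diameter 104 mm inside, walls 4, 74 mm high. Point: centre of the mouth at rim height; z up. With the lid home the plate lies on the rim all round, the middle of its handle 17 mm above this point.
- oblong_mouth (a point): Open empty grey-green stoneware box, loose, oblong, long along its x, mouth 140 x 88 mm inside, walls 4, 66 mm high. Point: centre of the mouth at rim height; z up. The lid fits either way round, with the long sides matching. With the lid home the plate lies on the rim all round, the middle of its handle 17 mm above this point.
- timer: Bystander: round red and cream kitchen timer, 63 mm across, 44 mm high; origin under its centre. It stays where it is.
- tin: Bystander: round white food tin with a red and blue band, 57 mm across, 72 mm high; origin under its centre. It stays where it is.

How it is judged:
By the outcome, as a careful person would: the job done as asked, in the order asked, and still so for the second after the job is handed in, with the robot touching nothing.
It also fails if it takes over 96 s, if anything falls off the work surface, if the arm or the gripper's body presses on something with over 40 N, if the wrist force passes 120 N, or if a joint passes its speed limit or range.

ROBOT

A 7-joint arm with a two-finger parallel gripper is mounted at the origin on a cart in front of the work surface, level with it; the furniture and walls round the work are solid. World frame = base frame: x ahead of the robot, y to its left, z up, the work surface at z = 0. Lengths are in mm, angles in rad, forces in N, time in s.
With the tool pointing down it reaches from about 400 to 875 mm from the base axis. Payload 4.4 kg.
Tool frame: the origin (TCP) lies at the very end of the fingers, on their centre line; the grasp point (between the pads) lies 19 mm behind it; z points along the fingers, y is the direction in which the jaws open and shut (so a half turn about z gives the same grasp; the last joint's range is limited). The gripper opens to 85 mm and grips with 20 to 120 N. Pads are 22 mm wide; open, the fingers measure 114 mm over their backs; the gripper's body (76 mm by 85 mm) begins 54 mm behind the grasp point. The pads swing forward as they close: fully open they stand 13 mm farther back than shut.
Start: joints at [-1.193, 0.628, 0.038, 1.517, -0.027, 0.996, -0.02], TCP at [279.073, 587.057, 231.313] pointing down, gripper open.
Joint ranges: [-3.06, 3.06], [-0.37, 2.12], [-1.25, 1.32], [0.18, 2.47], [-1.1, 4.24], [0.23, 1.98], [-2.94, 2.94]. Speed limits (rad/s): [2.57, 2.57, 3.14, 3.14, 3.14, 3.14, 3.14].

INTERFACE

Orientations are given as [roll, pitch, yaw] about the fixed x, y, z axes, in that order (R = Rz(yaw) Ry(pitch) Rx(roll)).
In Python, from cell import ctrl gives the robot as it stands. The module is installed in compiled form; this text tells all that it offers.
- The arm moves only by the shell command python3 -m jog 'ROWS'. ROWS is text: rows parted by semicolons, each of 7 numbers parted by spaces: the shift along the tool's x, y, z in mm, then the turn, a rotation vector about the tool's x, y, z in degrees, then the opening, from -1 (shut) to 1 (fully open). In form: x y z wx wy wz claw; .... A call has 1 to 8 rows; each row is the pose to reach, as a shift and turn from the pose commanded when the call began, along the tool's axes at that moment; what a row does not reach only later rows make up. A row lasts 1/8 s, in which the tool goes at most 62.5 mm and 10.7 degrees, less where a joint would pass 70% of its speed; a pose out of reach is approached as far as the arm can. A call with a gripper value outside its range is refused whole. The fingers move at their own pace and stop on an object; the grip force is fixed at half the most. Time passes only in rows, so rows that repeat a pose let the fingers close. It gives the time, the measured TCP pose, the force and the opening at its end, in the units of the state.
- ctrl.read_state(): the state, without advancing time (a new reading comes with each control period).
- ctrl.get_image(name): name is "scene" or "side" or "wrist"; returns a dict with "image" (420x560x3 uint8, red, green, blue), "z_map" (420x560 float32, mm along the optical axis (not along the pixel's ray), 0 where there is no reading), "vertical_fov" (degrees; the focal length in pixels is half the picture's height over the tangent of half this angle, whatever the lens; pixels are square), "cx", "cy" (the principal point, pixels), "extrinsics" (4x4, takes a point from world to camera coordinates); the wrist camera has in their place "hand_eye" (4x4, takes a point from camera to tool coordinates, whose origin is the TCP and whose axes are the flange's). Camera axes: x right, y down, z forward; pixel columns grow to the right and rows downward; lengths in mm; the calibration is good to about 2 mm. The wrist camera is an equidistant fisheye: a pixel r from the principal point sees the ray r / f radians off the axis. A picture is of the moment at which its call begins: read the wrist's pose just before it.
- ctrl.finish_job(): hands the job in, once; it reports no verdict.
The state is a dict: "clock": time; "qpos": joint angles; "qd": joint speeds; "tau": joint torques, N m; "eef_pos": TCP position; "tool_rot": TCP orientation; "force": force on the tool from outside, world axes, zero at the start; "torque": the same for the moment, N m; "width": finger opening in mm.
Only numpy, scipy, OpenCV 4.12 (cv2) and the standard library are available. Lean on these libraries where they do the work, as an engineer would, in place of code of your own. Each camera call takes 0.05 s, during which the arm holds its last target.

## Working session

There is one attempt and no reset: what is moved stays moved. The work goes in short steps, Python scripts to look and compute and a shell command to move; the robot and the scene stay as the last step left them, time stands still between calls to the robot, and variables do not carry over. Pictures are saved under pics/ and viewed, and the job is handed in when it is done.

```bash
mkdir -p pics; ls
python3 - <<'E'
from cell import ctrl
import cv2
s=ctrl.read_state();print({k:(v if not hasattr(v,'tolist') else v.tolist()) for k,v in s.items()})
import numpy as np
for n in ("scene","side","wrist"):
    d=ctrl.get_image(n)
    cv2.imwrite(f"pics/{n}0.png",d["image"][:,:,::-1])
    np.savez(f"{n}0.npz",**d)
    print(n,{k:(np.round(v,3).tolist() if hasattr(v,'tolist') else v) for k,v in d.items() if k not in("image","z_map")}, (d["z_map"]>0).mean())
E
```

```text
pics
{'clock': 0.0, 'qpos': [-1.1927821655680177, 0.6293256085892778, 0.0384403305857398, 1.5183824303338618, -0.026996080429258065, 0.9963087260159061, -0.019969647609332248], 'qd': [0.0004061424803047824, -0.0008683953805284603, -0.00069492098166832, 2.842888883037926e-05, 0.002441267917872214, 0.00020378139560480197, -9.35988436645882e-05], 'tau': [-0.00019877857994288206, -56.33982539176941, 1.2262698635458946, -19.34577226638794, 0.011006394925061613, 0.010339456493966281, -2.180586079703062e-05], 'eef_pos': [278.8034332904372, 586.4671272527358, 230.39775296923017], 'tool_rot': [-3.1396866835639097, 2.6785482750257827e-05, 2.6978119902093862], 'force': [-0.20671122367830078, 0.23889355715797703, -0.32102191594483603], 'torque': [0.02539909425473361, 0.018321310536246988, -0.016042021767628353], 'width': 85.53011361869753}
scene {'vertical_fov': 53.93080367929513, 'cx': 277.2254458472724, 'cy': 212.15727803510464, 'extrinsics': [[0.631, -0.776, 0.0, -377.299], [-0.474, -0.386, -0.791, 350.287], [0.614, 0.499, -0.611, 811.857], [0.0, 0.0, 0.0, 1.0]]} 0.9960119047619047
side {'vertical_fov': 42.9380688009419, 'cx': 274.1768826160669, 'cy': 215.04097374440607, 'extrinsics': [[-0.218, -0.976, -0.004, 74.153], [-0.729, 0.166, -0.664, 505.922], [0.649, -0.141, -0.748, 1114.127], [0.0, 0.0, 0.0, 1.0]]} 0.995969387755102
wrist {'vertical_fov': 65.70646984690485, 'cx': 280.5923677913898, 'cy': 207.0756282745922, 'hand_eye': [[-0.0, -0.963, -0.271, 67.722], [1.0, -0.0, 0.0, 0.656], [-0.0, -0.271, 0.963, -142.682], [0.0, 0.0, 0.0, 1.0]]} 0.9857227891156463
```

View pics/scene0.png

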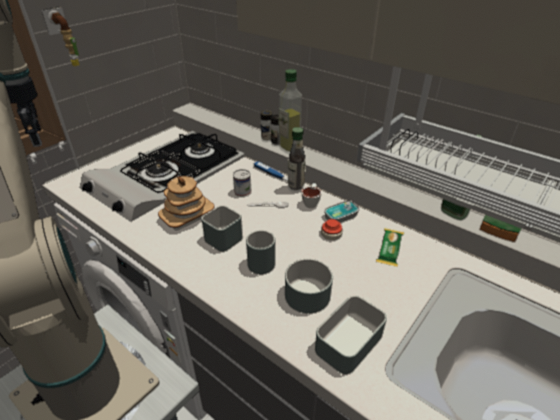

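View pics/side0.png

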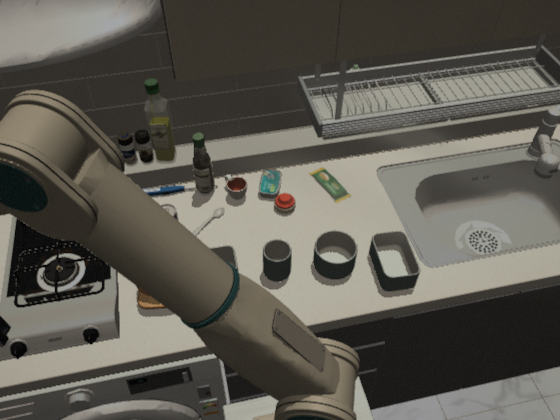

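View pics/wrist0.png

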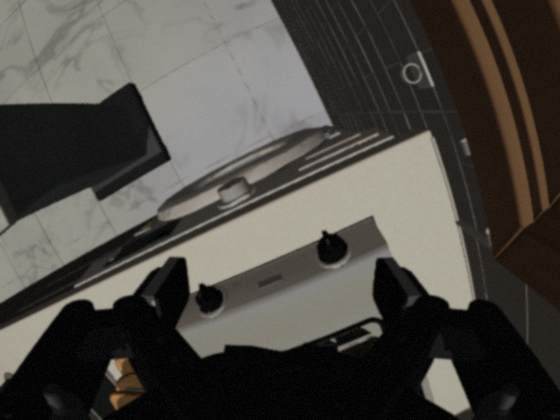

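```bash
cat > h.py <<'E'
import numpy as np, cv2
from scipy.spatial.transform import Rotation as R
def fl(d): return 210/np.tan(np.radians(float(d["vertical_fov"]))/2)
def T_tool(s):
    T=np.eye(4);T[:3,:3]=R.from_euler('xyz',s["tool_rot"]).as_matrix();T[:3,3]=s["eef_pos"];return T
def rays(d,wrist):
    f=fl(d);v,u=np.mgrid[0:420,0:560].astype(float)
    x=(u-float(d["cx"]))/f;y=(v-float(d["cy"]))/f
    if wrist:
        r=np.hypot(x,y)+1e-9
        k=np.tan(r)/r
        x,y=x*k,y*k
    return np.stack([x,y,np.ones_like(x)],-1)
def world(d,s=None):
    """world points per pixel from z_map"""
    w="hand_eye" in d
    P=rays(d,w)*d["z_map"][...,None]
    C=(T_tool(s)@d["hand_eye"]) if w else np.linalg.inv(d["extrinsics"])
    W=P@C[:3,:3].T+C[:3,3]
    W[d["z_map"]<=0]=np.nan
    return W
def topmap(W,x0,x1,y0,y1,res=1.0):
    """max height map"""
    nx=int((x1-x0)/res);ny=int((y1-y0)/res)
    H=np.full((nx,ny),-50.)
    p=W.reshape(-1,3);p=p[np.isfinite(p).all(1)]
    i=((p[:,0]-x0)/res).astype(int);j=((p[:,1]-y0)/res).astype(int)
    ok=(p[:,0]>x0)&(p[:,1]>y0)&(i<nx)&(j<ny)
    np.maximum.at(H,(i[ok],j[ok]),p[ok,2]);return H
E
python3 - <<'E'
from h import *
for n in("scene","side"):
    d=dict(np.load(n+"0.npz"));W=world(d)
    x0,x1,y0,y1=300,900,-600,600
    H=topmap(W,x0,x1,y0,y1,2)
    im=np.clip((H+5)/160*255,0,255).astype(np.uint8)
    im=im[::-1,::-1]
    c=cv2.applyColorMap(im,cv2.COLORMAP_JET)
    cv2.imwrite(f"pics/{n}_top.png",c);print(c.shape)
E
```

```text
(300, 600, 3)
(300, 600, 3)
```

View pics/scene_top.png

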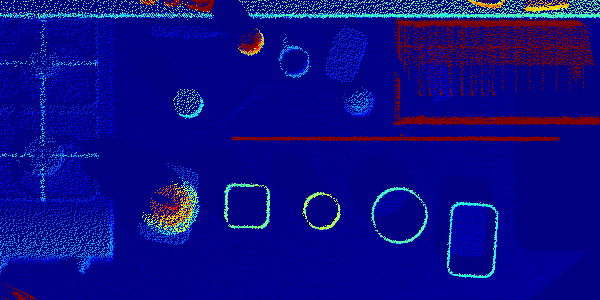

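View pics/side_top.png

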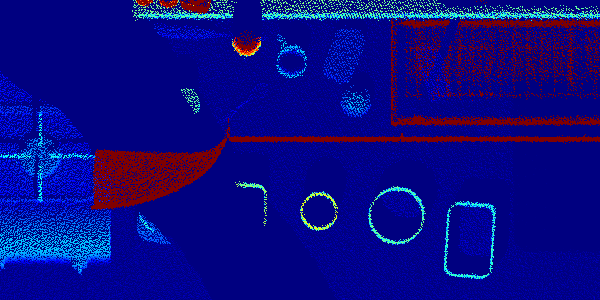

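```bash
cat > fit.py <<'E'
from h import *
from scipy.optimize import least_squares
B=dict(small=(476,-42,92,33,33),square=(482,106,82,40,40),wide=(470,-198,74,52,52),oblong=(420,-346,66,70,44))
def fitbox(W,name,th0=None):
    x,y,h,a,b=B[name]
    p=W.reshape(-1,3);p=p[np.isfinite(p).all(1)]
    m=(np.hypot(p[:,0]-x,p[:,1]-y)<max(a,b)*1.45+10)&(abs(p[:,2]-h)<4)
    p=p[m]
    if a==b and name!="square":
        r=least_squares(lambda q:np.hypot(p[:,0]-q[0],p[:,1]-q[1])-q[2],[x,y,a+2],loss='soft_l1').x
        return r,len(p),np.median(p[:,2])
    # rounded rect signed distance, walls mid
    def f(q):
        c,s=np.cos(q[2]),np.sin(q[2]);dx=p[:,0]-q[0];dy=p[:,1]-q[1]
        u=abs(c*dx+s*dy)-(a+2-q[3]);v=abs(-s*dx+c*dy)-(b+2-q[3])
        return np.hypot(np.maximum(u,0),np.maximum(v,0))+np.minimum(np.maximum(u,v),0)-q[3]
    r=min((least_squares(f,[x,y,t,10],loss='soft_l1') for t in ([0,.3,-.3] if th0 is None else [th0])),key=lambda r:r.cost)
    return r.x,len(p),np.median(p[:,2])
E
python3 - <<'E'
from fit import *
for n in("scene","side"):
    d=dict(np.load(n+"0.npz"));W=world(d)
    p=W.reshape(-1,3);p=p[np.isfinite(p).all(1)]
    t=p[(abs(p[:,0]-600)<60)&(abs(p[:,1]+100)<100)&(p[:,2]<30)];print(n,"table z",np.median(t[:,2]))
    c=p[(abs(p[:,0]-625)<20)&(abs(p[:,1]+100)<200)&(p[:,2]>150)];print("cab",np.round(c.min(0)),np.round(c.max(0))) if len(c) else 0
    for k in B: r=fitbox(W,k);print(k,np.round(r[0],2),r[1:])
E
```

```text
scene table z -0.5696397973822513
cab [ 618. -300.  525.] [631. 100. 640.]
small [478.35 -43.28  34.59] (134, np.float64(90.38188149153393))
square [ 4.8825e+02  1.0574e+02 -4.0000e-02  1.9060e+01] (145, np.float64(80.23295706157205))
wide [ 469.59 -198.51   53.7 ] (221, np.float64(72.32617039476497))
oblong [ 4.1989e+02 -3.4441e+02 -6.0000e-02  2.1270e+01] (414, np.float64(64.55961225331532))
side table z 0.2452875783943682
cab [ 615. -300.  525.] [633. 100. 700.]
small [477.25 -38.38  34.75] (127, np.float64(90.9471404960068))
square [ 4.8699e+02  1.1091e+02 -3.0000e-02  1.6610e+01] (66, np.float64(81.74503380133422))
wide [ 468.93 -193.66   53.72] (179, np.float64(72.65569881868169))
oblong [ 4.1963e+02 -3.4003e+02 -6.0000e-02  2.0770e+01] (236, np.float64(64.83871217189017))
```

```bash
python3 -m jog '-316 -209 -30 0 0 0 1;-316 -209 -30 0 0 0 1;-316 -209 -30 0 0 0 1;-316 -209 -30 0 0 0 1;-316 -209 -30 0 0 0 1;-316 -209 -30 0 0 0 1;-316 -209 -30 0 0 0 1;-316 -209 -30 0 0 0 1'
cat > snap.py <<'E'
import sys
from h import *
from cell import ctrl
def snap(tag,names=("wrist",)):
    out=[]
    for n in names:
        s=ctrl.read_state();d=ctrl.get_image(n)
        cv2.imwrite(f"pics/{n}_{tag}.png",d["image"][:,:,::-1])
        np.savez(f"{n}_{tag}.npz",**d,eef_pos=s["eef_pos"],tool_rot=s["tool_rot"])
        out.append((d,s))
    return out
if __name__=="__main__":
    snap(sys.argv[1],sys.argv[2:] or ("wrist",))
    s=ctrl.read_state();print(s["clock"],np.round(s["eef_pos"],1),np.round(s["tool_rot"],4),np.round(s["qpos"],2),np.round(s["force"],1),s["width"])
E
python3 snap.py a wrist scene
```

```text
clock: 1.15
eef_pos: [474.6, 262.6, 261.2]
tool_rot: [3.141, -0.001, 2.697]
force: [-1.0, 0.3, -0.2]
width: 84.9
1.25 [473.6 264.4 261. ] [ 3.1414e+00 -1.3000e-03  2.7006e+00] [-0.6   0.44  0.06  1.78 -0.03  0.92  0.6 ] [-0.6  1.3  0.9] 85.42511284760049
```

View pics/wrist_a.png

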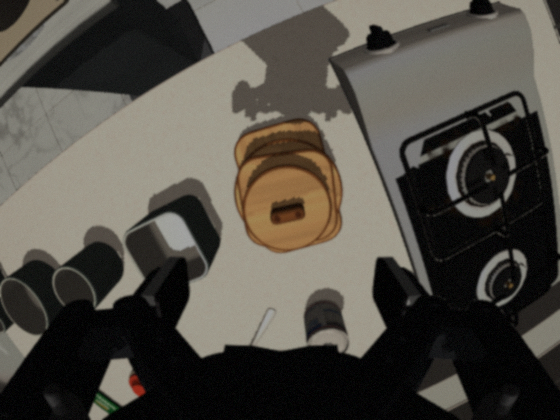

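Run:
```python
from h import *
d=dict(np.load("wrist_a.npz"));s=d;W=world(d,s)
np.set_printoptions(suppress=True,precision=2)
v,u=210,288
print(W[v-3:v+4:3,u-2:u+3:2])
x0,x1,y0,y1=370,570,160,370
H=topmap(W,x0,x1,y0,y1,1)
print("z hist",np.histogram(H[H>5],bins=np.arange(5,170,5)))
c=cv2.applyColorMap(np.clip(H[::-1,::-1]/160*255,0,255).astype(np.uint8),cv2.COLORMAP_JET)
cv2.imwrite("pics/top_a.png",cv2.resize(c,None,fx=2.5,fy=2.5,interpolation=0))
p=W.reshape(-1,3)
m=(abs(p[:,0]-470)<60)&(abs(p[:,1]-265)<60)&(p[:,2]>136)&(p[:,2]<160)
q=p[m];print(len(q),np.median(q,0))
r=cv2.minAreaRect(q[:,:2].astype(np.float32));print("handle",r)
for nm,d2 in (("scene",dict(np.load("scene_a.npz"))),):
    W2=world(d2);p=W2.reshape(-1,3)
    m=(abs(p[:,0]-470)<60)&(abs(p[:,1]-265)<60)&(p[:,2]>136)&(p[:,2]<160);q=p[m];print(nm,len(q),np.median(q,0), cv2.minAreaRect(q[:,:2].astype(np.float32)))
```

```text
[[[484.5  263.87 132.71]
  [484.89 265.56 134.04]
  [485.57 267.14 134.29]]

 [[485.03 263.49 139.82]
  [485.77 265.01 139.77]
  [486.23 266.63 140.76]]

 [[486.54 262.72 143.  ]
  [487.53 264.13 142.03]
  [488.18 265.67 142.3 ]]]
z hist (array([   0,    0,    0,    0,  492, 1364,    0,    0,    0,    0,  119,
        598,    0,    0,    0,    0,   70, 1458,    0,    0,    0,    0,
         19, 3545,    8,    1,   32,  285,    0,    0,    0,    0]), array([  5,  10,  15,  20,  25,  30,  35,  40,  45,  50,  55,  60,  65,
        70,  75,  80,  85,  90,  95, 100, 105, 110, 115, 120, 125, 130,
       135, 140, 145, 150, 155, 160, 165]))
480 [488.77 262.32 142.29]
handle ((490.1069030761719, 261.9359130859375), (29.821094512939453, 12.553780555725098), 76.70645904541016)
scene 30 [486.43 256.55 141.17] ((487.64306640625, 256.61212158203125), (25.644004821777344, 10.643290519714355), 75.82014465332031)
```

View pics/top_a.png

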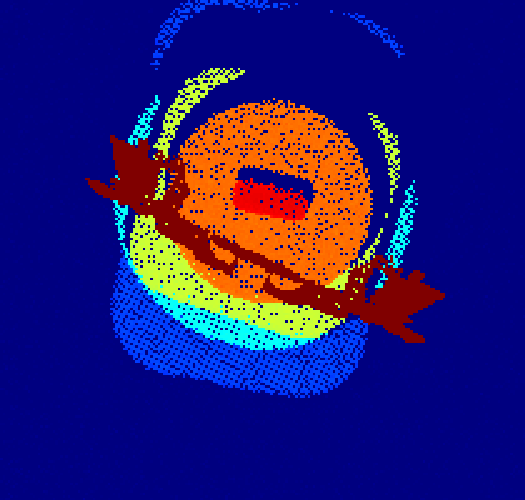

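View pics/scene_a.png

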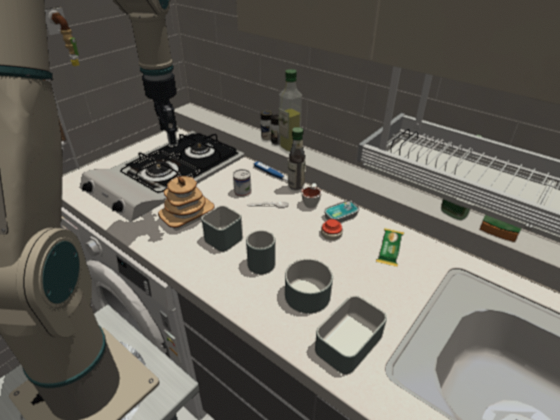

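```bash
cat > plan.py <<'E'
# track commanded pose: plan.py x y z yawdeg -> tool shift row ; plan.py c x y z wz -> commit
import sys,json
from h import *
def load(): return np.array(json.load(open("cmd.json")))
def T(p):
    M=np.eye(4);M[:3,:3]=R.from_euler('xyz',p[3:]).as_matrix();M[:3,3]=p[:3];return M
def commit(r,w=(0,0,0)):
    M=T(load());N=np.eye(4);N[:3,3]=r;N[:3,:3]=R.from_rotvec(np.radians(w)).as_matrix();M=M@N
    p=list(M[:3,3])+list(R.from_matrix(M[:3,:3]).as_euler('xyz'));json.dump(p,open("cmd.json","w"));show()
def show():
    p=load();print("cmd",np.round(p[:3],1),"rpy deg",np.round(np.degrees(p[3:]),2))
def plan(x,y,z,yaw):
    M=T(load());G=T([x,y,z,np.pi,0,np.radians(yaw)])
    N=np.linalg.inv(M)@G
    print("row",np.round(N[:3,3],1),np.round(np.degrees(R.from_matrix(N[:3,:3]).as_rotvec()),1))
if __name__=="__main__":
    a=sys.argv[1:]
    if a[0]=="init": json.dump([279.073,587.057,231.313,np.pi,0,2.698],open("cmd.json","w"))
    elif a[0]=="c":
        v=list(map(float,a[1:]));commit(v[:3],v[3:6] if len(v)>3 else (0,0,0))
    else: plan(*map(float,a))
E
python3 plan.py init; python3 plan.py c -316 -209 -30; python3 plan.py 470 20 300 77
```

```text
cmd [474.8 262.7 261.3] rpy deg [180.     0.   154.58]
row [ -99.8 -221.2  -38.7] [ 0.  -0.  77.6]
```

```bash
python3 -m jog '-100 -221 -39 0 0 78 1;-100 -221 -39 0 0 78 1;-100 -221 -39 0 0 78 1;-100 -221 -39 0 0 78 1;-100 -221 -39 0 0 78 1;-100 -221 -39 0 0 78 1;-100 -221 -39 0 0 78 1;-100 -221 -39 0 0 78 1'; python3 plan.py c -100 -221 -39 0 0 78; python3 snap.py b; python3 plan.py 450 -260 300 76.6
```

```text
clock: 2.25
eef_pos: [470.0, 22.3, 300.1]
tool_rot: [-3.141, -0.0, 1.338]
force: [-0.1, -1.0, 0.2]
width: 85.6
cmd [470.3  20.1 300.3] rpy deg [180.     0.    76.58]
2.3 [469.9  22.3 300. ] [-3.1409e+00 -2.0000e-04  1.3373e+00] [-0.45  0.31  0.45  1.91 -0.16  0.96 -0.15] [-0.1  0.7 -0.3] 85.48829009158284
row [-277.2   45.3    0.3] [ 0.  0. -0.]
```

View pics/wrist_b.png

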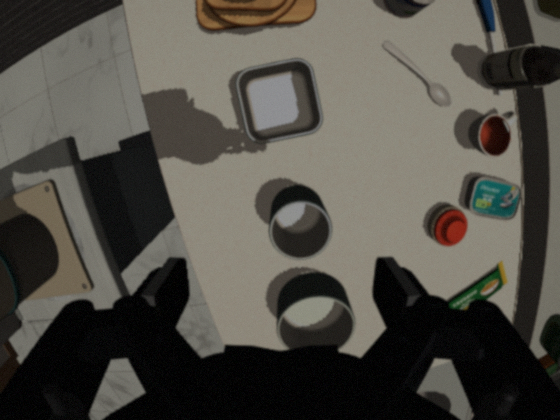

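```bash
python3 -m jog '-277 45 0 0 0 0 1;-277 45 0 0 0 0 1;-277 45 0 0 0 0 1;-277 45 0 0 0 0 1;-277 45 0 0 0 0 1;-277 45 0 0 0 0 1;-277 45 0 0 0 0 1'; python3 plan.py c -277 45 0; python3 snap.py c
python3 - <<'E'
from fit import *
for n in("b","c"):
    d=dict(np.load(f"wrist_{n}.npz"));W=world(d,d)
    for k in B:
        try: r=fitbox(W,k);print(n,k,np.round(r[0],3),r[1:])
        except Exception as e: print(n,k,"none")
E
```

```text
clock: 3.18
eef_pos: [450.3, -257.7, 299.9]
tool_rot: [-3.141, -0.001, 1.34]
force: [-0.0, 0.3, 0.6]
width: 85.2
cmd [ 449.8 -259.7  300.3] rpy deg [180.     0.    76.58]
3.225 [ 450.3 -257.5  300. ] [-3.1409e+00 -1.4000e-03  1.3402e+00] [ 0.11  0.4   0.51  1.8  -0.23  1.01  0.48] [ 0.4  0.3 -0.2] 85.71933360822247
b small [479.55  -39.385  34.645] (655, np.float64(91.04746359445846))
b square [ 4.89231e+02  1.08912e+02 -1.80000e-02  1.85230e+01] (981, np.float64(81.20689601050981))
b wide [ 470.67  -194.193   53.545] (506, np.float64(72.82821365822048))
b oblong [ 420. -346.    0.   10.] (0, np.float64(nan))
c small [479.408 -40.46   35.282] (269, np.float64(91.26011896486762))
c square [482. 106.   0.  10.] (0, np.float64(nan))
c wide [ 470.56  -195.728   53.489] (1038, np.float64(73.09300156896441))
c oblong [ 4.21146e+02 -3.41726e+02 -6.50000e-02  2.12910e+01] (1075, np.float64(64.97642930311713))
  return _methods._mean(a, axis=axis, dtype=dtype,
  ret = ret.dtype.type(ret / rcount)
```

View pics/wrist_c.png

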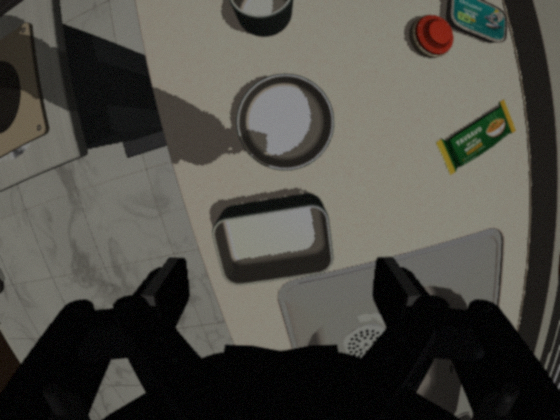

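```bash
python3 plan.py 488 260 255 76.6
```

```text
row [514.4 -83.4  45.3] [ 0.  0. -0.]
```

```bash
python3 -m jog '514 -83 0 0 0 0 1;514 -83 0 0 0 0 1;514 -83 0 0 0 0 1;514 -83 0 0 0 0 1;514 -83 0 0 0 0 1;514 -83 45 0 0 0 1;514 -83 45 0 0 0 1;514 -83 45 0 0 0 1'; python3 -m jog '0 0 0 0 0 0 1;0 0 0 0 0 0 1'; python3 snap.py d; python3 -m jog '0 0 0 0 0 0 1'
```

```text
clock: 4.22
eef_pos: [485.0, 238.6, 260.5]
tool_rot: [-3.141, -0.001, 1.34]
force: [1.1, 0.1, 0.3]
width: 85.3
clock: 4.47
eef_pos: [485.4, 235.2, 260.5]
tool_rot: [-3.141, 0.001, 1.339]
force: [0.5, -0.3, 0.1]
width: 85.6
4.525 [485.9 234.1 260.9] [3.1415e+00 6.0000e-04 1.3367e+00] [-0.77  0.46  0.39  1.8  -0.21  0.93 -0.52] [-0.2  0.1 -0.4] 85.1948698515136
clock: 4.65
eef_pos: [486.5, 233.4, 261.2]
tool_rot: [3.141, -0.0, 1.335]
force: [0.3, 0.4, 0.1]
width: 84.8
```

View pics/wrist_d.png

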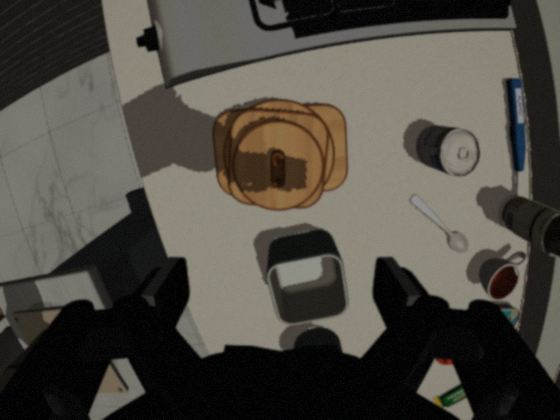

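```bash
cat > lids.py <<'E'
from fit import *
def handle(W,x,y,ztop,rad=45):
    p=W.reshape(-1,3);p=p[np.isfinite(p).all(1)]
    q=p[(np.hypot(p[:,0]-x,p[:,1]-y)<rad)&(abs(p[:,2]-ztop)<7)]
    if len(q)<20: return None
    # drop points on vertical sides: keep near the top
    q=q[q[:,2]>np.median(q[:,2])-2.5]
    r=cv2.minAreaRect(q[:,:2].astype(np.float32));(w,h),a=r[1],r[2]
    if w<h: a+=90
    a=(a+90)%180-90 if False else a%180
    return np.round(r[0],1),np.round(sorted(r[1]),1),"long axis deg",round(a,1),"z",round(float(np.median(q[:,2])),1),len(q)
def plate(W,name,x,y,ztop,lo,hi,half):
    p=W.reshape(-1,3);p=p[np.isfinite(p).all(1)]
    q=p[(np.hypot(p[:,0]-x,p[:,1]-y)<half)&(abs(p[:,2]-ztop)<4)]
    return q
E
python3 - <<'E'
from lids import *
d=dict(np.load("wrist_d.npz"));W=world(d,d)
print(handle(W,488,262,142))
q=plate(W,"small",488,262,123,0,0,70)
c,r=cv2.minEnclosingCircle(q[:,:2].astype(np.float32));print("small plate",c,r)
h=plate(W,"sq",488,262,92,0,0,90);print("square plate",cv2.minAreaRect(h[:,:2].astype(np.float32)))
h=plate(W,"w",488,262,61,0,0,110);print("wide",cv2.minEnclosingCircle(h[:,:2].astype(np.float32)))
h=plate(W,"o",488,262,30,0,0,130);print("obl",cv2.minAreaRect(h[:,:2].astype(np.float32)))
for k in B:
    try: r=fitbox(W,k);print(k,np.round(r[0],3),r[1:])
    except Exception as e: pass
import json
json.dump([486.5,233.0,261.2,np.pi,0,np.radians(76.58)],open("cmd.json","w"))
E
python3 plan.py 490 262 180 76.7 2>/dev/null
```

```text
(array([489.8, 262.1]), array([11.4, 30. ]), 'long axis deg', 76.8, 'z', 142.5, 472)
small plate (489.9414978027344, 262.30364990234375) 41.31507110595703
square plate ((489.63763427734375, 264.1886901855469), (95.99227142333984, 96.45793151855469), 72.86940002441406)
wide ((487.5499267578125, 237.95755004882812), 86.3019790649414)
obl ((491.91815185546875, 260.0944519042969), (251.58309936523438, 156.50640869140625), 80.61177825927734)
small [476. -42.  35.] (0, np.float64(nan))
square [ 4.8921e+02  1.1021e+02 -2.4000e-02  1.8050e+01] (875, np.float64(80.94363407085854))
wide [ 470. -198.   54.] (0, np.float64(nan))
oblong [ 420. -346.    0.   10.] (0, np.float64(nan))
row [29.  -3.3 81.2] [ 0.   0.  -0.1]
  return _methods._mean(a, axis=axis, dtype=dtype,
  ret = ret.dtype.type(ret / rcount)
```

```bash
python3 -m jog '29 -3 60 0 0 0 1;29 -3 100 0 0 0 1;29 -3 120 0 0 0 1;29 -3 120 0 0 0 1;29 -3 120 0 0 0 0;29 -3 120 0 0 0 0;29 -3 120 0 0 0 0'; python3 plan.py c 29 -3 120; python3 snap.py e
```

```text
clock: 5.52
eef_pos: [490.7, 263.7, 141.6]
tool_rot: [3.14, -0.001, 1.336]
force: [0.4, -0.6, -0.0]
width: 42.7
cmd [490.3 261.9 141.2] rpy deg [180.     0.    76.58]
5.575 [490.5 263.8 141.4] [ 3.1407e+00 -1.1000e-03  1.3364e+00] [-0.75  0.64  0.31  1.88 -0.3   0.68 -0.49] [0.2 0.3 0.4] 42.11611280841657
```

View pics/wrist_e.png

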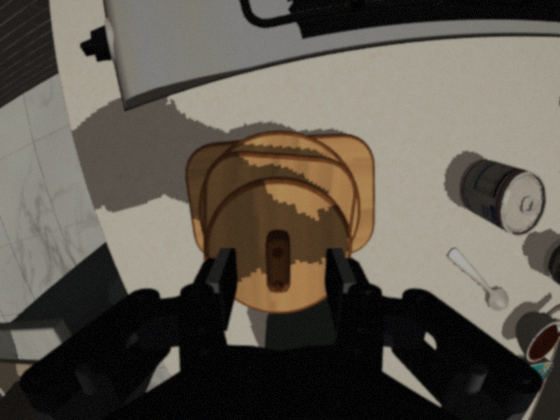

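```bash
python3 -m jog '-1 0 7 0 0 0 0;-1 0 14 0 0 0 0;-1 0 14 0 0 0 -0.4;-1 0 14 0 0 0 -1;-1 0 14 0 0 0 -1;-1 0 14 0 0 0 -1;-1 0 14 0 0 0 -1'; python3 plan.py c -1 0 14
```

```text
clock: 6.45
eef_pos: [490.0, 262.6, 126.7]
tool_rot: [3.142, -0.0, 1.336]
force: [-0.2, -0.2, -0.3]
width: 10.4
cmd [490.1 260.9 127.2] rpy deg [180.     0.    76.58]
```

```bash
python3 -m jog '0 0 -10 0 0 0 -1;0 0 -25 0 0 0 -1;0 0 -50 0 0 0 -1;0 0 -80 0 0 0 -1;0 0 -80 0 0 0 -1'; python3 plan.py c 0 0 -80; python3 snap.py f wrist scene; python3 plan.py 479.5 -40 207 77
```

```text
clock: 7.08
eef_pos: [491.8, 263.3, 209.9]
tool_rot: [3.137, -0.004, 1.336]
force: [0.0, 0.4, -0.7]
width: 10.5
cmd [490.1 260.9 207.2] rpy deg [180.     0.    76.58]
7.175 [489.9 262.7 207.3] [ 3.1412e+00 -8.0000e-04  1.3366e+00] [-0.78  0.55  0.36  1.82 -0.25  0.82 -0.53] [-0.4  0.2 -1.1] 10.442724683077955
row [-2.952e+02  5.960e+01  2.000e-01] [ 0.   0.  -0.4]
```

View pics/wrist_f.png

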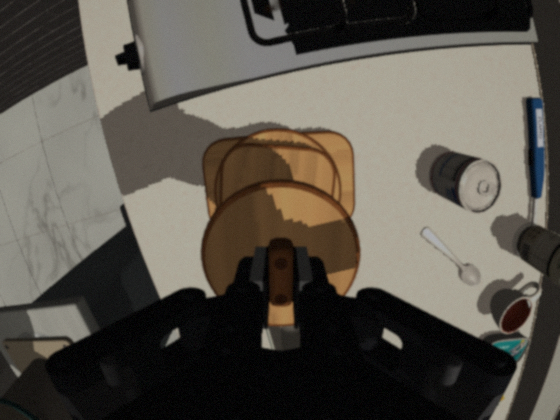

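View pics/scene_f.png

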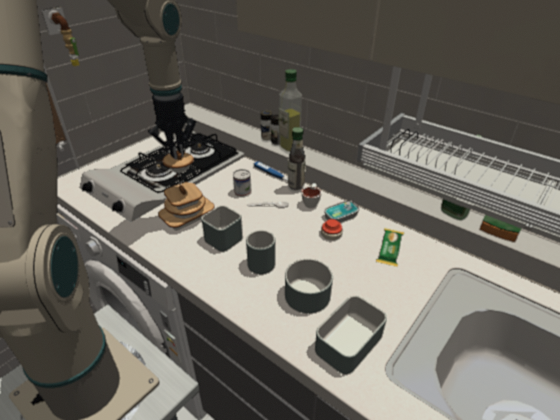

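```bash
python3 plan.py 479.6 -41.3 165 76.58;  python3 -m jog '-60 12 0 0 0 0 -1;-120 24 0 0 0 0 -1;-180 36 0 0 0 0 -1;-240 48 0 0 0 0 -1;-296 60 20 0 0 0 -1;-296 60 42 0 0 0 -1;-296 60 42 0 0 0 -1;-296 60 42 0 0 0 -1'; python3 plan.py c -296 60 42;  python3 snap.py g wrist side scene
```

```text
row [-296.4   59.9   42.2] [ 0.  0. -0.]
clock: 8.18
eef_pos: [479.7, -38.5, 164.8]
tool_rot: [-3.141, -0.0, 1.338]
force: [-0.2, 0.1, -0.0]
width: 10.6
cmd [479.7 -40.9 165.2] rpy deg [180.     0.    76.58]
8.325 [480.1 -38.4 165.3] [ 3.1405e+00 -5.0000e-04  1.3383e+00] [-0.2   0.51  0.32  2.05 -0.27  0.62  0.07] [-0.5  0.5 -0.5] 10.466948688995485
```

View pics/wrist_g.png

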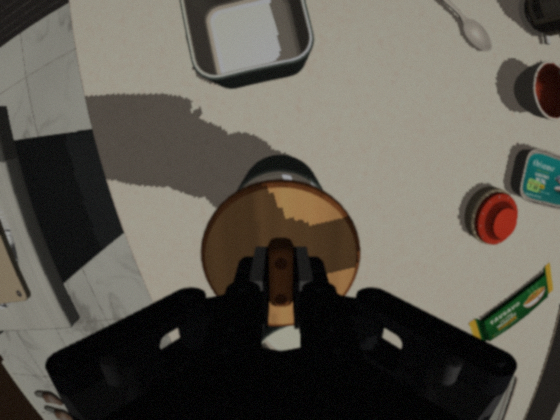

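View pics/side_g.png

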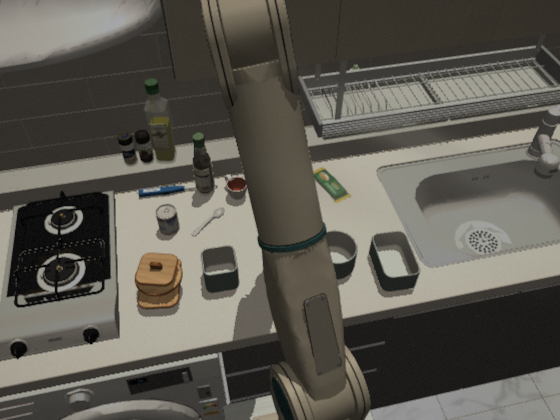

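```bash
python3 -m jog '-1 0 10 0 0 0 -1;-1 0 20 0 0 0 -1;-1 0 30 0 0 0 -1;-1 0 40 0 0 0 -1;-1 0 48 0 0 0 -1;-1 0 55 0 0 0 -1;-1 0 59 0 0 0 -1;-1 0 59 0 0 0 -1'; python3 plan.py c -1 0 59;  python3 snap.py h wrist scene
```

```text
clock: 9.32
eef_pos: [479.2, -40.3, 105.5]
tool_rot: [-3.141, 0.0, 1.336]
force: [-0.5, -0.4, -0.7]
width: 10.7
cmd [479.5 -41.9 106.2] rpy deg [180.     0.    76.58]
9.425 [479.5 -40.3 105.8] [ 3.1412e+00 -1.0000e-04  1.3364e+00] [-0.15  0.61  0.26  2.1  -0.33  0.47  0.12] [ 0.6  0.5 -0.9] 10.328102963065334
```

View pics/wrist_h.png

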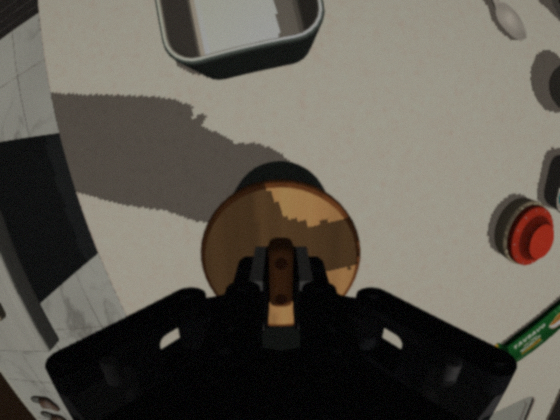

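View pics/scene_h.png

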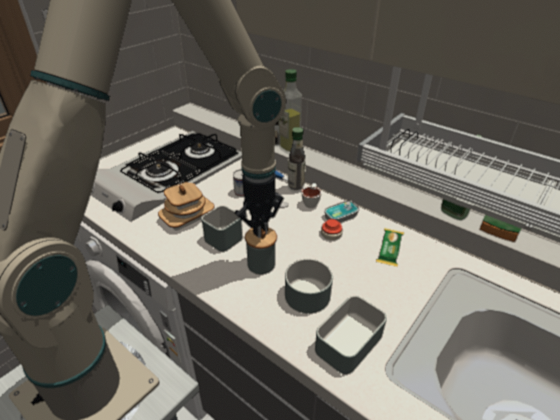

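```bash
python3 -m jog '0 0 1 0 0 0 -1;0 0 2 0 0 0 -1;0 0 3 0 0 0 -1;0 0 3.5 0 0 0 -1;0 0 3.5 0 0 0 -1'; python3 plan.py c 0 0 3.5
```

```text
clock: 10.05
eef_pos: [479.4, -40.3, 102.2]
tool_rot: [3.141, -0.0, 1.336]
force: [-0.3, 0.6, -0.4]
width: 10.5
cmd [479.5 -41.9 102.7] rpy deg [180.     0.    76.58]
```

```bash
python3 -m jog '0 0 0.7 0 0 0 -1;0 0 1.2 0 0 0 -1;0 0 1.2 0 0 0 -1'; python3 plan.py c 0 0 1.2
```

```text
clock: 10.42
eef_pos: [479.8, -40.4, 101.9]
tool_rot: [3.14, -0.001, 1.336]
force: [-1.2, 0.4, 9.2]
width: 10.6
cmd [479.5 -41.9 101.5] rpy deg [180.     0.    76.58]
```

```bash
python3 -m jog '0 0 -0.5 0 0 0 -0.5;0 0 -0.5 0 0 0 0;0 0 -0.5 0 0 0 0;0 0 -15 0 0 0 0;0 0 -45 0 0 0 0;0 0 -100 0 0 0 0.5;0 0 -100 0 0 0 1;0 0 -100 0 0 0 1'; python3 plan.py c 0 0 -100;  python3 snap.py i wrist scene; python3 plan.py 490 235 230 73
```

```text
clock: 11.42
eef_pos: [479.2, -40.0, 201.5]
tool_rot: [3.141, -0.0, 1.337]
force: [-0.4, 0.5, 0.8]
width: 85.7
cmd [479.5 -41.9 201.5] rpy deg [180.     0.    76.58]
11.525 [478.5 -40.1 200.4] [-3.1397e+00  3.0000e-04  1.3365e+00] [-0.23  0.46  0.36  2.02 -0.24  0.71  0.05] [ 0.3 -0.5  0.2] 85.56301282783112
row [271.8 -54.1 -28.5] [ 0.  -0.   3.6]
```

View pics/wrist_i.png

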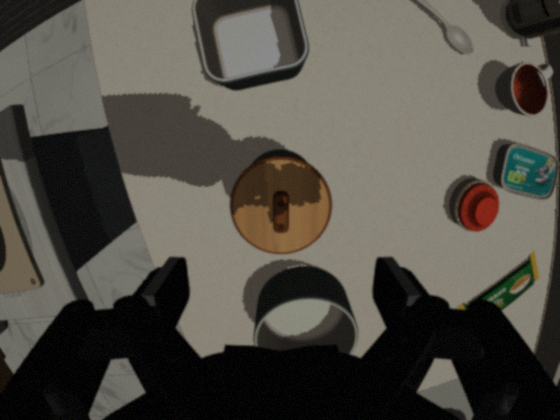

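Run:
```python
from lids import *
d=dict(np.load("wrist_i.npz"));W=world(d,d)
print(handle(W,480,-40,128,30))
p=W.reshape(-1,3);q=p[(np.hypot(p[:,0]-480,p[:,1]+40)<46)&(abs(p[:,2]-98)<5)]
A=np.c_[q[:,:2]-[480,-40],np.ones(len(q))];c=np.linalg.lstsq(A,q[:,2],rcond=None)[0];print("plane",c,np.degrees(np.hypot(*c[:2])),cv2.minEnclosingCircle(q[:,:2].astype(np.float32)))
```

```text
None
plane [-2.65007732e-03 -1.69311526e-03  9.85806851e+01] 0.18018178184180741 ((480.4980773925781, -40.61427688598633), 41.32019805908203)
```

```bash
python3 -m jog '60 -12 -28 0 0 3.6 1;120 -24 -28 0 0 3.6 1;180 -36 -28 0 0 3.6 1;240 -48 -28 0 0 3.6 1;272 -54 -20 0 0 3.6 1;272 -54 -10 0 0 3.6 1;272 -54 -10 0 0 3.6 1'; python3 plan.py c 272 -54 -10 0 0 3.6;  python3 snap.py j wrist
python3 - <<'E'
from lids import *
d=dict(np.load("wrist_j.npz"));W=world(d,d)
print(handle(W,490,263,112))
q=plate(W,"sq",490,264,92,0,0,90);print("square plate",cv2.minAreaRect(q[:,:2].astype(np.float32)))
r=fitbox(W,"square");print(np.round(r[0],3),r[1:])
E
```

```text
clock: 12.4
eef_pos: [488.9, 235.2, 209.3]
tool_rot: [-3.139, 0.004, 1.273]
force: [-0.5, 0.0, 0.6]
width: 84.9
cmd [490.1 235.2 211.5] rpy deg [180.     0.    72.98]
12.45 [489.6 234.8 210.1] [-3.1403e+00  2.7000e-03  1.2714e+00] [-0.75  0.53  0.38  1.85 -0.26  0.82 -0.54] [-0.   0.2 -0.8] 85.01464130484868
(array([489.5, 264.3]), array([10.7, 29.1]), 'long axis deg', 72.5, 'z', 111.8, 546)
square plate ((489.3377990722656, 264.04534912109375), (95.84922790527344, 96.50265502929688), 72.93025970458984)
[ 4.89465e+02  1.10287e+02 -2.00000e-02  1.79980e+01] (1019, np.float64(80.93087268440132))
```

View pics/wrist_j.png

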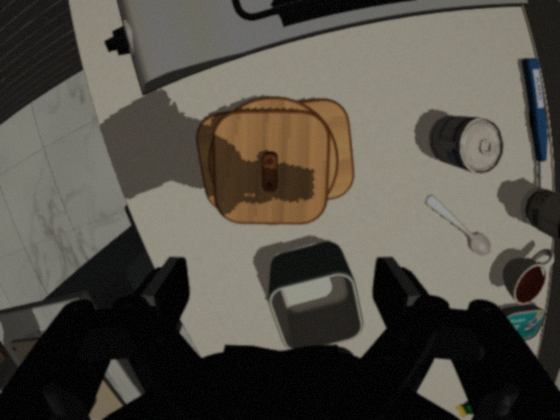

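```bash
python3 -m jog '26 -8.4 40 0 0 0 1;26 -8.4 80 0 0 0 0;26 -8.4 90 0 0 0 0;26 -8.4 90 0 0 0 0;26 -8.4 90 0 0 0 0;26 -8.4 102 0 0 0 0;26 -8.4 102 0 0 0 0'; python3 plan.py c 26 -8.4 102; python3 snap.py k
```

```text
clock: 13.32
eef_pos: [489.1, 264.0, 108.6]
tool_rot: [-3.141, 0.001, 1.274]
force: [-0.8, 1.0, -0.1]
width: 42.8
cmd [489.7 262.5 109.5] rpy deg [180.     0.    72.98]
13.375 [489.2 264.  108.8] [-3.1410e+00  4.0000e-04  1.2735e+00] [-0.74  0.69  0.3   1.9  -0.34  0.61 -0.52] [ 0.  -1.2  0.4] 42.74261737786218
```

View pics/wrist_k.png

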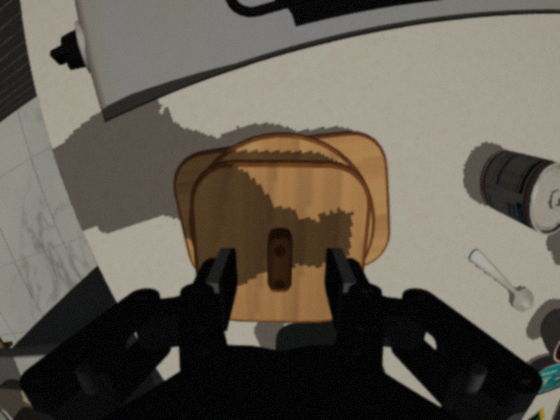

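```bash
python3 -m jog '0 0 7 0 0 0 0;0 0 13.3 0 0 0 0;0 0 13.3 0 0 0 -0.4;0 0 13.3 0 0 0 -1;0 0 13.3 0 0 0 -1;0 0 13.3 0 0 0 -1;0 0 13.3 0 0 0 -1'; python3 plan.py c 0 0 13.3; python3 -m jog '0 0 -6 0 0 0 -1;0 0 -14 0 0 0 -1;0 0 -24 0 0 0 -1;0 0 -50 0 0 0 -1;0 0 -70 0 0 0 -1;0 0 -70 0 0 0 -1'; python3 plan.py c 0 0 -70; python3 snap.py l;python3 plan.py 489.4 107.8 160 88.8
```

```text
clock: 14.25
eef_pos: [489.6, 264.2, 95.8]
tool_rot: [3.141, -0.0, 1.274]
force: [-0.1, 0.5, -0.3]
width: 10.2
cmd [489.7 262.5  96.2] rpy deg [180.     0.    72.98]
clock: 15.0
eef_pos: [490.7, 264.7, 167.6]
tool_rot: [3.139, -0.003, 1.274]
force: [0.0, -0.0, -1.3]
width: 10.3
cmd [489.7 262.5 166.2] rpy deg [180.     0.    72.98]
15.05 [489.9 264.4 166.4] [ 3.1406e+00 -1.3000e-03  1.2737e+00] [-0.77  0.6   0.35  1.86 -0.3   0.73 -0.55] [ 0.5 -0.2 -0.7] 10.639643760133984
row [-148.1   45.     6.2] [  0.    0.  -15.8]
```

View pics/wrist_l.png

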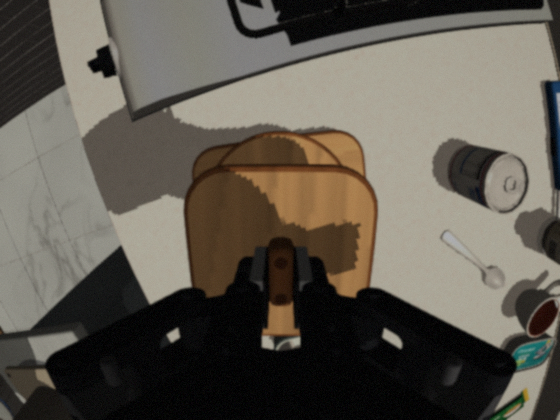

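```bash
python3 -m jog '-40 12 0 0 0 -8 -1;-90 28 0 0 0 -15.7 -1;-148 45 0 0 0 -15.7 -1;-148 45 6 0 0 -15.7 -1;-148 45 16 0 0 -15.7 -1;-148 45 16 0 0 -15.7 -1;-148 45 16 0 0 -15.7 -1'; python3 plan.py c -148 45 16 0 0 -15.7; python3 snap.py m wrist scene side
python3 - <<'E'
from lids import *
d=dict(np.load("wrist_m.npz"));W=world(d,d)
p=W.reshape(-1,3);
q=p[(np.hypot(p[:,0]-489,p[:,1]-110)<80)&(abs(p[:,2]-144)<8)];print(np.median(q[:,2]));print(cv2.minAreaRect(q[:,:2].astype(np.float32)))
r=fitbox(W,"square");print(np.round(r[0],3),r[1:])
for n in ("scene","side"):
    d=dict(np.load(f"{n}_m.npz"));W=world(d);r=fitbox(W,"square");print(n,np.round(r[0],3),r[1:])
E
```

```text
clock: 15.92
eef_pos: [489.0, 110.8, 149.3]
tool_rot: [-3.141, -0.0, 1.55]
force: [-0.3, 0.3, -1.4]
width: 10.2
cmd [489.4 107.9 150.2] rpy deg [180.     0.    88.68]
16.075 [489.3 110.2 149.8] [ 3.1413e+00 -2.0000e-04  1.5488e+00] [-0.44  0.55  0.24  2.01 -0.22  0.6  -0.07] [-0.1  0.2 -1.1] 10.769189184554886
145.8199633912334
((490.1665344238281, 110.98043823242188), (95.4822998046875, 96.72531127929688), 88.48670196533203)
[ 4.89237e+02  1.09637e+02 -2.20000e-02  1.42540e+01] (487, np.float64(81.06271304568742))
scene [ 4.88334e+02  1.05657e+02 -4.00000e-03  1.94130e+01] (116, np.float64(80.20020154165803))
side [ 4.87817e+02  1.10866e+02 -1.20000e-02  1.55160e+01] (99, np.float64(81.4921289576555))
```

View pics/wrist_m.png

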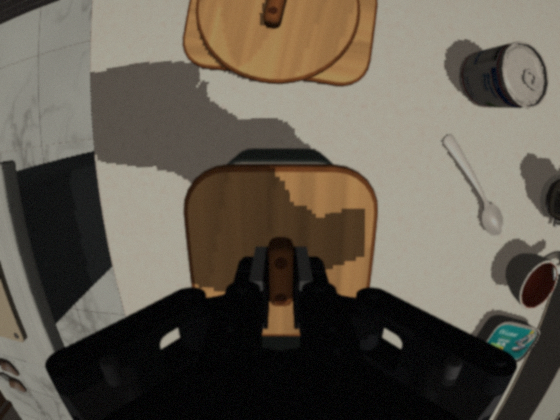

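View pics/scene_m.png

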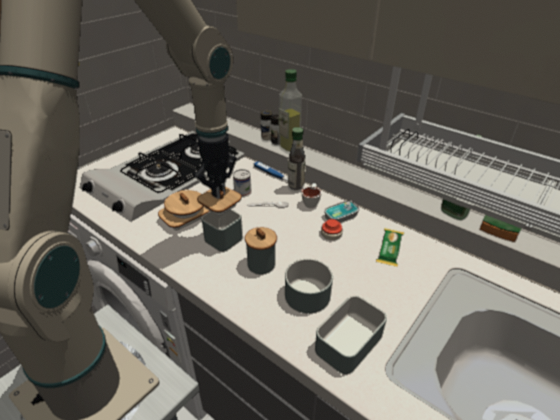

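```bash
python3 -m jog '-0.6 -0.5 15 0 0 0 -1;-0.6 -0.5 28 0 0 0 -1;-0.6 -0.5 38 0 0 0 -1;-0.6 -0.5 46 0 0 0 -1;-0.6 -0.5 52 0 0 0 -1;-0.6 -0.5 55 0 0 0 -1;-0.6 -0.5 55 0 0 0 -1'; python3 plan.py c -0.6 -0.5 55; python3 snap.py n
```

```text
clock: 16.95
eef_pos: [488.7, 108.8, 94.6]
tool_rot: [-3.141, 0.0, 1.547]
force: [0.2, 0.1, -1.2]
width: 10.4
cmd [488.9 107.3  95.2] rpy deg [180.     0.    88.68]
17.0 [488.9 108.9  94.8] [ 3.1413e+00 -1.0000e-04  1.5475e+00] [-0.41  0.64  0.2   2.05 -0.26  0.47 -0.04] [-0.  -0.8 -1.5] 10.355520073381108
```

View pics/wrist_n.png

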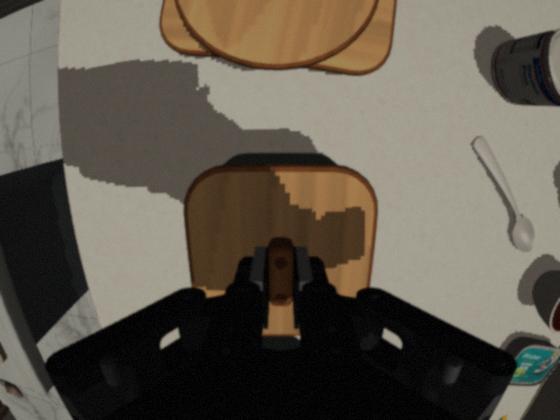

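Plug is in with no side force; lower the last few mm, then release.

```bash
python3 -m jog '0 0 1.2 0 0 0 -1;0 0 2.4 0 0 0 -1;0 0 3.2 0 0 0 -1;0 0 3.7 0 0 0 -1;0 0 3.7 0 0 0 -1'; python3 plan.py c 0 0 3.7
```

```text
clock: 17.62
eef_pos: [489.1, 108.9, 91.8]
tool_rot: [3.141, -0.001, 1.548]
force: [-0.6, -0.3, 8.2]
width: 10.4
cmd [488.9 107.3  91.5] rpy deg [180.     0.    88.68]
```

```bash
python3 -m jog '0 0 -0.5 0 0 0 -0.5;0 0 -0.5 0 0 0 0;0 0 -0.5 0 0 0 0;0 0 -15 0 0 0 0;0 0 -45 0 0 0 0;0 0 -100 0 0 0 0.5;0 0 -110 0 0 0 1;0 0 -110 0 0 0 1'; python3 plan.py c 0 0 -110;  python3 snap.py o wrist;  python3 - <<'E'
from lids import *
d=dict(np.load("wrist_o.npz"));W=world(d,d)
p=W.reshape(-1,3);q=p[(np.hypot(p[:,0]-489,p[:,1]-109)<72)&(abs(p[:,2]-88)<5)]
A=np.c_[q[:,:2]-[489,109],np.ones(len(q))];c=np.linalg.lstsq(A,q[:,2],rcond=None)[0];print("plane",c,np.degrees(np.hypot(*c[:2])),cv2.minAreaRect(q[:,:2].astype(np.float32)))
print(handle(W,488,265,81))
E
python3 plan.py 488 235 185 78
```

```text
clock: 18.62
eef_pos: [489.0, 109.1, 202.0]
tool_rot: [3.14, -0.001, 1.548]
force: [-1.0, 0.5, -0.5]
width: 85.2
cmd [488.9 107.3 201.5] rpy deg [180.     0.    88.68]
18.675 [488.3 109.  200.9] [-3.1412e+00 -2.0000e-04  1.5479e+00] [-0.47  0.47  0.28  1.97 -0.19  0.73 -0.1 ] [-0.8 -0.2 -0. ] 85.50625661961854
plane [-1.04053985e-03 -1.06509929e-04  8.85502784e+01] 0.05993005839849465 ((489.9300842285156, 108.80804443359375), (95.8592758178711, 95.79740905761719), 88.59276580810547)
(array([490.4, 261.7]), array([11.8, 36.5]), 'long axis deg', 77.8, 'z', 81.1, 538)
row [127.7  -3.8  16.5] [-0.  -0.  10.7]
```

View pics/wrist_o.png

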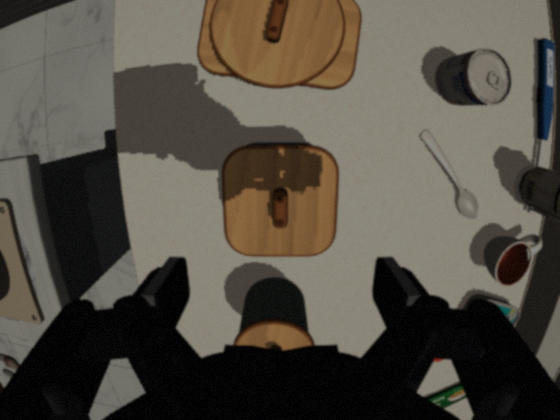

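```bash
python3 -m jog '50 -1.5 0 0 0 5 1;100 -3 0 0 0 10.7 1;128 -4 8 0 0 10.7 1;128 -4 16 0 0 10.7 1;128 -4 16 0 0 10.7 1;128 -4 16 0 0 10.7 1'; python3 plan.py c 128 -4 16 0 0 10.7;  python3 snap.py p wrist
python3 - <<'E'
from lids import *
d=dict(np.load("wrist_p.npz"));W=world(d,d)
print(handle(W,490,263,81))
q=plate(W,"w",490,263,61,0,0,68);print("wide plate",cv2.minEnclosingCircle(q[:,:2].astype(np.float32)))
E
```

```text
clock: 19.42
eef_pos: [487.8, 235.0, 184.7]
tool_rot: [-3.141, 0.001, 1.358]
force: [-0.5, 0.4, 0.1]
width: 85.4
cmd [487.8 235.3 185.5] rpy deg [180.     0.    77.98]
19.475 [488.  235.3 185. ] [3.1415e+00 6.0000e-04 1.3583e+00] [-0.72  0.55  0.33  1.88 -0.25  0.75 -0.46] [-0.4 -0.1 -0.2] 85.46273112501626
(array([491.2, 264.6]), array([11.5, 41.8]), 'long axis deg', 77.3, 'z', 81.0, 757)
wide plate ((491.0851745605469, 264.4866638183594), 60.27261734008789)
```

View pics/wrist_p.png

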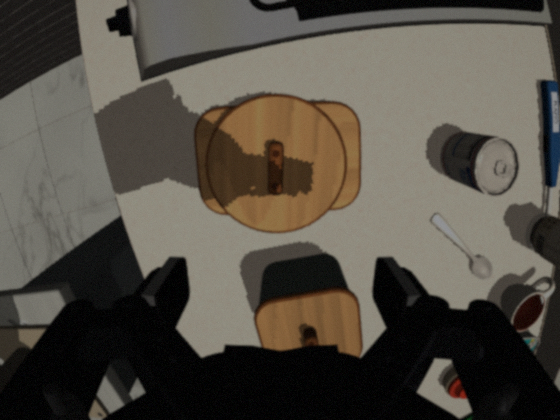

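```bash
python3 -m jog '27.6 -2.3 40 0 0 0 1;27.6 -2.3 80 0 0 0 0;27.6 -2.3 95 0 0 0 0;27.6 -2.3 107 0 0 0 0;27.6 -2.3 107 0 0 0 0;27.6 -2.3 107 0 0 0 0'; python3 plan.py c 27.6 -2.3 107; python3 snap.py q
```

```text
clock: 20.23
eef_pos: [492.0, 264.5, 79.1]
tool_rot: [3.14, -0.001, 1.36]
force: [-0.4, 0.4, -0.5]
width: 42.6
cmd [491.3 262.8  78.5] rpy deg [180.     0.    77.98]
20.275 [492.  264.6  79.1] [ 3.1401e+00 -1.4000e-03  1.3605e+00] [-0.71  0.73  0.25  1.91 -0.33  0.54 -0.44] [ 0.5 -0.1 -0.5] 42.55161091387019
```

View pics/wrist_q.png

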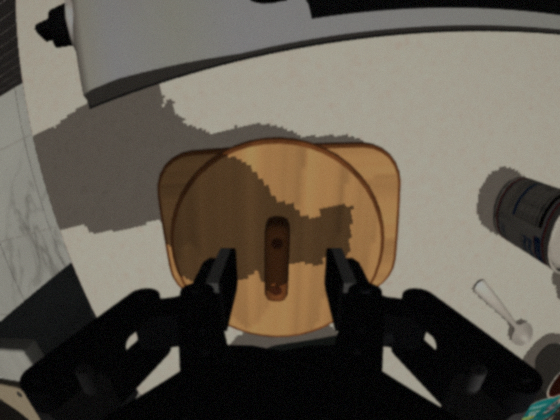

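```bash
python3 -m jog '0 -0.8 7 0 0 0 0;0 -0.8 13.3 0 0 0 0;0 -0.8 13.3 0 0 0 -0.4;0 -0.8 13.3 0 0 0 -1;0 -0.8 13.3 0 0 0 -1;0 -0.8 13.3 0 0 0 -1;0 -0.8 13.3 0 0 0 -1'; python3 plan.py c 0 -0.8 13.3; python3 -m jog '0 0 -6 0 0 0 -1;0 0 -14 0 0 0 -1;0 0 -24 0 0 0 -1;0 0 -50 0 0 0 -1;0 0 -90 0 0 0 -1;0 0 -125 0 0 0 -1;0 0 -125 0 0 0 -1'; python3 plan.py c 0 0 -125; python3 snap.py r;python3 plan.py 470.6 -197 190 78
```

```text
clock: 21.15
eef_pos: [490.5, 264.6, 64.7]
tool_rot: [3.141, -0.0, 1.361]
force: [0.4, -1.2, -0.6]
width: 10.3
cmd [490.6 263.   65.2] rpy deg [180.     0.    77.98]
clock: 22.02
eef_pos: [492.3, 265.4, 193.0]
tool_rot: [3.137, -0.005, 1.361]
force: [0.8, 0.8, -0.9]
width: 10.7
cmd [490.6 263.  190.2] rpy deg [180.     0.    77.98]
22.075 [490.9 264.9 191.1] [ 3.1397e+00 -2.1000e-03  1.3610e+00] [-0.77  0.57  0.34  1.83 -0.26  0.78 -0.51] [-0.9 -0.1 -2.2] 10.40515829086327
row [-4.54e+02  7.63e+01  2.00e-01] [-0.  0. -0.]
```

View pics/wrist_r.png

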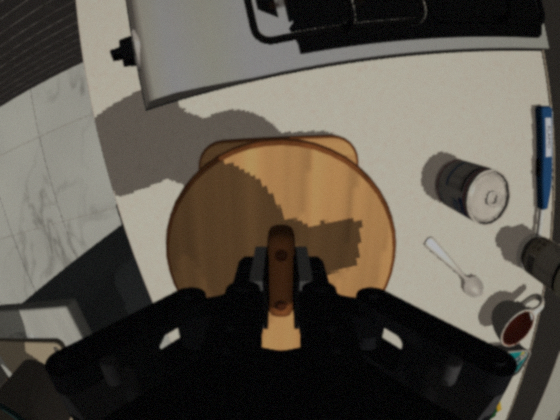

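```bash
python3 -m jog '-58 10 0 0 0 0 -1;-116 20 0 0 0 0 -1;-174 30 0 0 0 0 -1;-232 40 0 0 0 0 -1;-290 50 0 0 0 0 -1;-348 60 0 0 0 0 -1;-400 68 0 0 0 0 -1;-400 68 0 0 0 0 -1'; python3 plan.py c -400 68 0;python3 plan.py 470.6 -197 145 78
```

```text
clock: 23.08
eef_pos: [471.7, -146.1, 188.8]
tool_rot: [-3.14, 0.003, 1.352]
force: [-0.3, 1.5, -1.3]
width: 10.0
cmd [ 473.8 -142.4  190.2] rpy deg [180.     0.    77.98]
row [-54.    8.3  45.2] [-0.  0. -0.]
```

```bash
python3 -m jog '-30 5 15 0 0 0 -1;-54 8 30 0 0 0 -1;-54 8 45 0 0 0 -1;-54 8 45 0 0 0 -1;-54 8 45 0 0 0 -1'; python3 plan.py c -54 8 45; python3 snap.py s wrist;python3 - <<'E'
from lids import *
d=dict(np.load("wrist_s.npz"));W=world(d,d)
p=W.reshape(-1,3);
q=p[(np.hypot(p[:,0]-471,p[:,1]+195)<80)&(abs(p[:,2]-141)<8)];print(np.median(q[:,2]));print(cv2.minEnclosingCircle(q[:,:2].astype(np.float32)))
r=fitbox(W,"wide");print(np.round(r[0],3),r[1:])
E
```

```text
clock: 23.7
eef_pos: [470.4, -193.7, 144.6]
tool_rot: [-3.141, -0.001, 1.363]
force: [-0.1, -0.1, -1.7]
width: 10.2
cmd [ 470.3 -196.9  145.2] rpy deg [180.     0.    77.98]
23.75 [ 470.7 -194.   144.9] [ 3.1413e+00 -6.0000e-04  1.3628e+00] [ 0.15  0.57  0.27  2.   -0.26  0.61  0.39] [ 0.2 -0.2 -1.2] 10.548239160075992
141.43725198752819
((471.8418884277344, -192.5866241455078), 59.80772018432617)
[ 470. -198.   54.] (0, np.float64(nan))
  return _methods._mean(a, axis=axis, dtype=dtype,
  ret = ret.dtype.type(ret / rcount)
```

View pics/wrist_s.png

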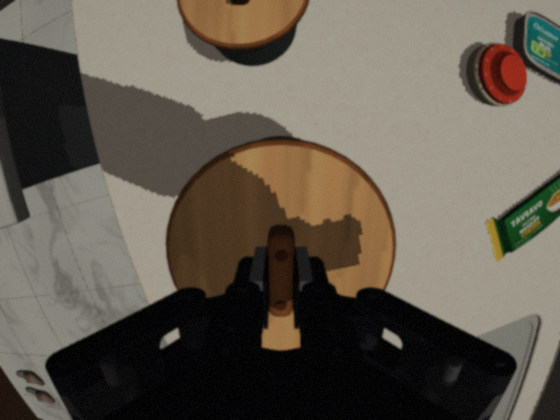

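```bash
python3 -m jog '-1.4 0 15 0 0 0 -1;-1.4 0 28 0 0 0 -1;-1.4 0 38 0 0 0 -1;-1.4 0 46 0 0 0 -1;-1.4 0 53 0 0 0 -1;-1.4 0 57.5 0 0 0 -1;-1.4 0 57.5 0 0 0 -1'; python3 plan.py c -1.4 0 57.5; python3 snap.py t wrist side
```

```text
clock: 24.62
eef_pos: [469.7, -196.7, 86.9]
tool_rot: [-3.141, -0.0, 1.361]
force: [-0.1, 0.2, -1.9]
width: 10.8
cmd [ 470.  -198.3   87.7] rpy deg [180.     0.    77.98]
24.725 [ 470.  -196.8   87.3] [3.1412 0.     1.3608] [ 0.19  0.67  0.22  2.04 -0.3   0.47  0.43] [ 0.2  0.  -1.8] 10.362559564033132
```

View pics/side_t.png

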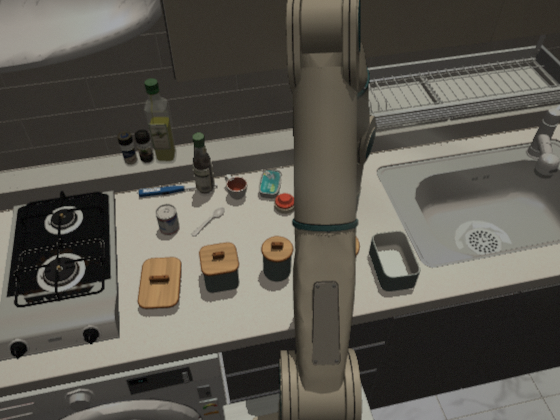

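```bash
python3 -m jog '1 0.3 0.5 0 0 0 -1;1 0.3 2 0 0 0 -1;1 0.3 3 0 0 0 -1;1 0.3 4 0 0 0 -1;1 0.3 4.2 0 0 0 -1;1 0.3 4.2 0 0 0 -1'; python3 plan.py c 1 0.3 4.2
```

```text
clock: 25.48
eef_pos: [470.5, -195.8, 83.6]
tool_rot: [3.141, -0.0, 1.361]
force: [-0.8, 0.1, 6.4]
width: 10.5
cmd [ 470.5 -197.4   83.5] rpy deg [180.     0.    77.98]
```

```bash
python3 -m jog '0 0 -0.4 0 0 0 -0.5;0 0 -0.4 0 0 0 0;0 0 -0.4 0 0 0 0;0 0 -15 0 0 0 0;0 0 -45 0 0 0 0;0 0 -100 0 0 0 0.5;0 0 -120 0 0 0 1;0 0 -120 0 0 0 1'; python3 plan.py c 0 0 -120;  python3 snap.py u wrist;  python3 - <<'E'
from lids import *
d=dict(np.load("wrist_u.npz"));W=world(d,d)
p=W.reshape(-1,3);q=p[(np.hypot(p[:,0]-470,p[:,1]+195)<68)&(abs(p[:,2]-80)<5)]
A=np.c_[q[:,:2]-[470,-195],np.ones(len(q))];c=np.linalg.lstsq(A,q[:,2],rcond=None)[0];print("plane",c,np.degrees(np.hypot(*c[:2])),cv2.minEnclosingCircle(q[:,:2].astype(np.float32)))
r=fitbox(W,"oblong");print(np.round(r[0],3),r[1:])
E
python3 plan.py 488 235 185 84
```

```text
clock: 26.48
eef_pos: [471.5, -196.2, 205.3]
tool_rot: [3.137, 0.0, 1.361]
force: [-0.1, -0.0, 0.0]
width: 85.2
cmd [ 470.5 -197.4  203.5] rpy deg [180.     0.    77.98]
26.525 [ 470.6 -195.7  203.9] [ 3.1398e+00 -1.0000e-04  1.3611e+00] [ 0.11  0.48  0.32  1.94 -0.22  0.75  0.36] [-0.3 -0.2  0. ] 85.32978629842056
plane [-1.39995043e-03  1.77102257e-04  8.05228767e+01] 0.08085054563628313 ((471.4407043457031, -195.3352813720703), 60.11092758178711)
[ 4.21663e+02 -3.41644e+02 -6.50000e-02  2.03430e+01] (942, np.float64(64.88158384193747))
row [426.5 -73.   18.5] [-0.  0. -6.]
```

View pics/wrist_u.png

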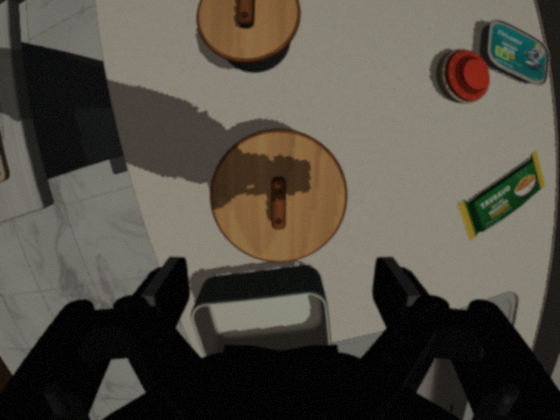

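```bash
python3 -m jog '60 -10 0 0 0 -2 1;120 -20 0 0 0 -4 1;180 -30 0 0 0 -5 1;240 -40 0 0 0 -5 1;300 -51 0 0 0 -5 1;360 -61 5 0 0 -5 1;416 -71 10 0 0 -5 1;416 -71 18 0 0 -5 1'; python3 plan.py c 416 -71 18 0 0 -5; python3 -m jog '5 0 5 0 0 0 1;5 0 5 0 0 0 1'; python3 plan.py c 5 0 5; python3 snap.py v wrist
python3 - <<'E'
from lids import *
d=dict(np.load("wrist_v.npz"));W=world(d,d)
print(handle(W,490,263,50))
q=plate(W,"o",490,263,30,0,0,100);print("obl plate",cv2.minAreaRect(q[:,:2].astype(np.float32)))
E
```

```text
clock: 27.52
eef_pos: [485.9, 231.8, 183.2]
tool_rot: [-3.139, -0.002, 1.457]
force: [0.5, 0.0, 0.2]
width: 85.3
cmd [487.7 224.3 185.5] rpy deg [180.     0.    82.98]
clock: 27.78
eef_pos: [487.9, 229.3, 179.2]
tool_rot: [-3.14, 0.002, 1.446]
force: [0.6, -0.3, 0.4]
width: 85.4
cmd [488.4 229.3 180.5] rpy deg [180.     0.    82.98]
27.825 [488.2 229.3 179.7] [-3.1409e+00  1.1000e-03  1.4458e+00] [-0.69  0.56  0.29  1.89 -0.23  0.73 -0.39] [-0.3 -0.  -0.2] 85.1366024206707
(array([493. , 266.1]), array([11.8, 49.7]), 'long axis deg', 80.3, 'z', 50.4, 761)
obl plate ((492.89703369140625, 265.60565185546875), (104.9513931274414, 156.8318634033203), 80.70018768310547)
```

View pics/wrist_v.png

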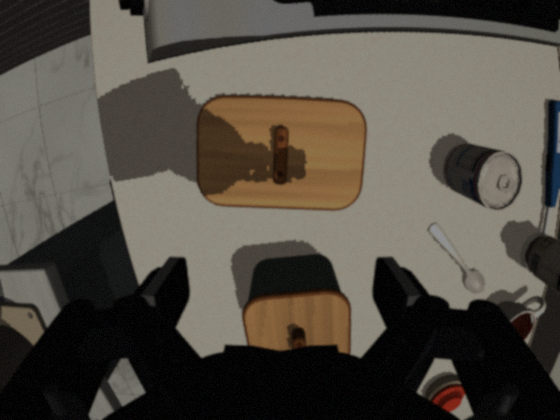

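```bash
python3 plan.py 493 264.1 48 80.5
```

```text
row [ 35.1   0.4 132.5] [-0.  -0.   2.5]
```

```bash
python3 -m jog '35 0.4 40 0 0 2.5 1;35 0.4 80 0 0 2.5 0;35 0.4 110 0 0 2.5 0;35 0.4 125 0 0 2.5 0;35 0.4 132.5 0 0 2.5 0;35 0.4 132.5 0 0 2.5 0;35 0.4 132.5 0 0 2.5 0'; python3 plan.py c 35 0.4 132.5 0 0 2.5; python3 snap.py w
```

```text
clock: 28.7
eef_pos: [493.6, 265.8, 48.5]
tool_rot: [3.14, -0.001, 1.404]
force: [0.9, 0.5, 0.8]
width: 42.5
cmd [493. 264.  48.] rpy deg [180.     0.    80.48]
28.75 [493.6 265.9  48.5] [ 3.1402e+00 -1.2000e-03  1.4044e+00] [-0.68  0.78  0.21  1.91 -0.33  0.48 -0.4 ] [ 0.7 -0.6  0.5] 42.94401342129767
```

View pics/wrist_w.png

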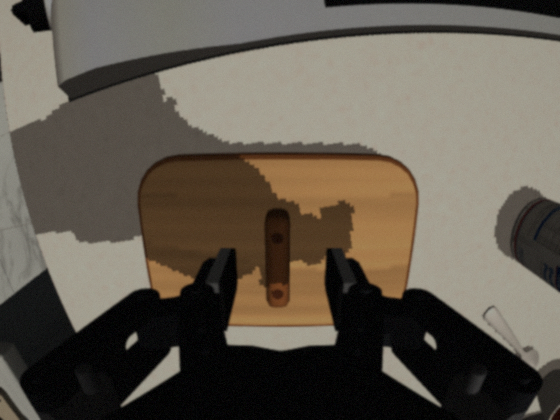

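```bash
python3 -m jog '0 -0.5 7 0 0 0 0;0 -0.5 13.5 0 0 0 0;0 -0.5 13.5 0 0 0 -0.4;0 -0.5 13.5 0 0 0 -1;0 -0.5 13.5 0 0 0 -1;0 -0.5 13.5 0 0 0 -1;0 -0.5 13.5 0 0 0 -1'; python3 plan.py c 0 -0.5 13.5; python3 -m jog '0 0 -10 0 0 0 -1;0 0 -25 0 0 0 -1;0 0 -50 0 0 0 -1;0 0 -90 0 0 0 -1;0 0 -130 0 0 0 -1;0 0 -155 0 0 0 -1;0 0 -155 0 0 0 -1'; python3 plan.py c 0 0 -155; python3 snap.py x;python3 plan.py 440 -250 190 80.5; python3 plan.py 421.4 -343.5 135 86.3
```

```text
clock: 29.62
eef_pos: [492.5, 265.6, 34.0]
tool_rot: [3.141, -0.0, 1.404]
force: [0.3, -0.1, -1.2]
width: 10.1
cmd [492.5 264.   34.5] rpy deg [180.     0.    80.48]
clock: 30.5
eef_pos: [493.7, 266.3, 191.8]
tool_rot: [3.138, -0.004, 1.405]
force: [-0.1, 0.5, -1.4]
width: 10.2
cmd [492.5 264.  189.5] rpy deg [180.     0.    80.48]
30.55 [492.6 265.9 190.1] [ 3.1402e+00 -1.7000e-03  1.4047e+00] [-0.75  0.57  0.32  1.83 -0.24  0.78 -0.47] [-0.1  1.3 -2.2] 10.800775447701707
row [-5.156e+02  3.320e+01 -5.000e-01] [ 0.  0. -0.]
row [-610.9   30.3   54.5] [ 0.   0.  -5.8]
```

View pics/wrist_x.png

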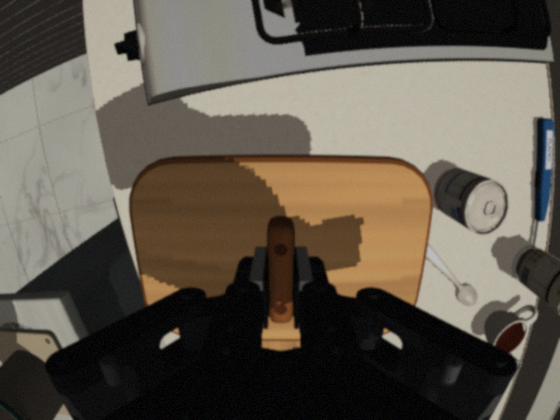

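```bash
python3 -m jog '-55 3 0 0 0 0 -1;-110 6 0 0 0 0 -1;-165 9 0 0 0 0 -1;-220 12 0 0 0 0 -1;-275 15 0 0 0 -2 -1;-330 18 0 0 0 -4 -1;-385 21 0 0 0 -5.8 -1;-400 22 0 0 0 -5.8 -1'; python3 plan.py c -400 22 0 0 0 -5.8; python3 plan.py 421.4 -343.5 135 86.3
```

```text
clock: 31.55
eef_pos: [446.0, -136.3, 188.2]
tool_rot: [-3.139, 0.001, 1.499]
force: [0.2, -0.5, -1.1]
width: 10.4
cmd [ 448.1 -134.1  189.5] rpy deg [180.     0.    86.28]
row [-210.7  -13.    54.5] [ 0.  0. -0.]
```

```bash
python3 -m jog '-55 -3 0 0 0 0 -1;-110 -7 0 0 0 0 -1;-165 -10 0 0 0 0 -1;-205 -13 10 0 0 0 -1;-211 -13 30 0 0 0 -1;-211 -13 50 0 0 0 -1;-211 -13 54 0 0 0 -1;-211 -13 54 0 0 0 -1'; python3 plan.py c -211 -13 54; python3 snap.py y wrist scene;python3 - <<'E'
from lids import *
d=dict(np.load("wrist_y.npz"));W=world(d,d)
p=W.reshape(-1,3);
q=p[(np.hypot(p[:,0]-421,p[:,1]+342)<105)&(abs(p[:,2]-131)<8)];print(np.median(q[:,2]));print(cv2.minAreaRect(q[:,:2].astype(np.float32)))
r=fitbox(W,"oblong");print(np.round(r[0],3),r[1:])
E
```

```text
clock: 32.55
eef_pos: [421.3, -341.3, 134.6]
tool_rot: [-3.141, -0.001, 1.507]
force: [1.1, 0.3, -1.9]
width: 10.5
cmd [ 421.4 -343.8  135.5] rpy deg [180.     0.    86.28]
32.65 [ 421.8 -342.   135.5] [3.1409e+00 3.0000e-04 1.5064e+00] [ 0.48  0.62  0.23  1.92 -0.22  0.63  0.78] [ 0.3  0.4 -0.2] 10.235302886483929
131.4814215488655
((422.47998046875, -340.6595764160156), (103.76627349853516, 155.06103515625), 86.27400207519531)
[ 4.20877e+02 -3.41088e+02 -6.50000e-02  1.80010e+01] (324, np.float64(64.0218354330583))
```

View pics/wrist_y.png

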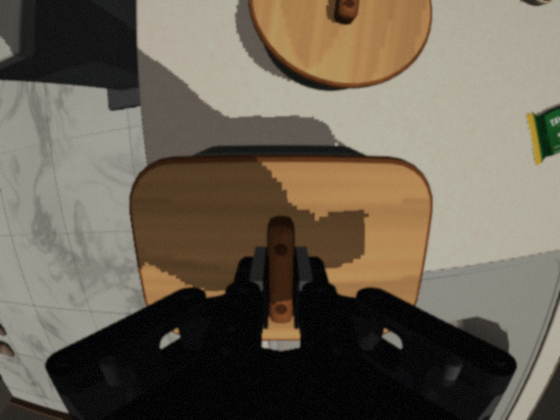

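View pics/scene_y.png

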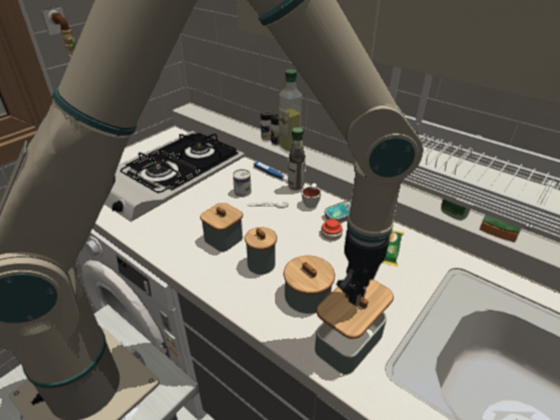

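```bash
python3 -m jog '0.8 -0.3 15 0 0 0 -1;0.8 -0.3 28 0 0 0 -1;0.8 -0.3 38 0 0 0 -1;0.8 -0.3 46 0 0 0 -1;0.8 -0.3 52 0 0 0 -1;0.8 -0.3 56 0 0 0 -1;0.8 -0.3 56 0 0 0 -1'; python3 plan.py c 0.8 -0.3 56; python3 snap.py z wrist scene
```

```text
clock: 33.52
eef_pos: [420.9, -341.3, 78.8]
tool_rot: [-3.141, -0.0, 1.506]
force: [-0.2, -0.9, -1.1]
width: 10.9
cmd [ 421.2 -343.    79.5] rpy deg [180.     0.    86.28]
33.625 [ 421.1 -341.5   79.2] [3.1413e+00 3.0000e-04 1.5057e+00] [ 0.51  0.71  0.19  1.95 -0.25  0.51  0.81] [-0.  -0.8 -1.4] 10.44151442678742
```

View pics/scene_z.png

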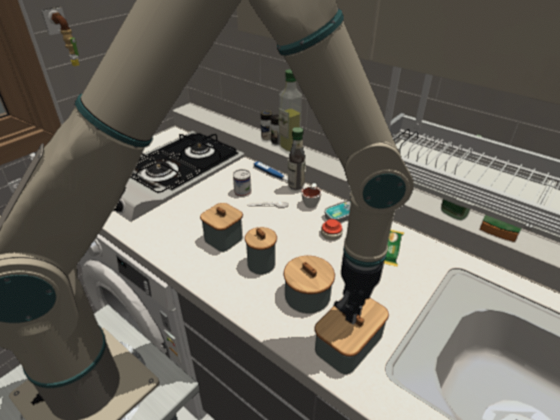

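```bash
python3 -m jog '0 0 1 0 0 0 -1;0 0 2 0 0 0 -1;0 0 3 0 0 0 -1;0 0 3.8 0 0 0 -1;0 0 3.8 0 0 0 -1'; python3 plan.py c 0 0 3.8
```

```text
clock: 34.25
eef_pos: [421.0, -341.4, 75.6]
tool_rot: [3.141, 0.0, 1.506]
force: [-0.2, -0.0, 3.6]
width: 10.3
cmd [ 421.2 -343.    75.7] rpy deg [180.     0.    86.28]
```

```bash
python3 -m jog '0 0 0.3 0 0 0 -1;0 0 0 0 0 0 -0.5;0 0 0 0 0 0 0;0 0 0 0 0 0 0;0 0 -15 0 0 0 0;0 0 -45 0 0 0 0;0 0 -100 0 0 0 0.5;0 0 -130 0 0 0 1'; python3 -m jog '100 0 -30 0 0 0 1;100 0 -30 0 0 0 1;100 0 -30 0 0 0 1;100 0 -30 0 0 0 1'; python3 snap.py fin wrist scene side;  python3 - <<'E'
from lids import *
d=dict(np.load("wrist_fin.npz"));W=world(d,d)
p=W.reshape(-1,3)
for (x,y,r,z) in ((421,-341,100,73),(471,-195,64,81)):
    q=p[(np.hypot(p[:,0]-x,p[:,1]-y)<r)&(abs(p[:,2]-z)<5)]
    if len(q)<50: print("few");continue
    A=np.c_[q[:,:2]-[x,y],np.ones(len(q))];c=np.linalg.lstsq(A,q[:,2],rcond=None)[0];print("plane",c,np.degrees(np.hypot(*c[:2])),cv2.minAreaRect(q[:,:2].astype(np.float32)))
# bystander/ box check: scene before vs after
for n in("scene0","scene_fin","side0","side_fin"):
    W=world(dict(np.load(n+".npz")));p=W.reshape(-1,3)
    out=[]
    for nm,x,y,z,r in (("tin",595,222,70,45),("timer",597,-119,40,45)):
        q=p[(np.hypot(p[:,0]-x,p[:,1]-y)<r)&(p[:,2]>10)&(p[:,2]<90)]
        out+=[nm,len(q),np.round(q.mean(0),1) if len(q) else None]
    print(n,out)
E
```

```text
clock: 35.25
eef_pos: [421.7, -342.3, 208.7]
tool_rot: [3.138, 0.002, 1.505]
force: [0.1, -0.1, -0.2]
width: 77.2
clock: 35.75
eef_pos: [427.5, -242.2, 235.9]
tool_rot: [3.14, 0.001, 1.506]
force: [-0.3, -0.5, -0.1]
width: 85.5
35.9 [ 427.  -242.8  235.1] [-3.1413e+00  6.0000e-04  1.5036e+00] [ 0.25  0.41  0.29  1.95 -0.16  0.8   0.56] [-0.3 -0.1 -1.1] 85.31211110432767
plane [-1.62205288e-03 -2.23000159e-03  7.23861342e+01] 0.15799473655073132 ((423.25970458984375, -322.3235778808594), (142.26165771484375, 156.22406005859375), 86.73735809326172)
plane [-1.47557449e-03 -4.26058331e-04  8.04834557e+01] 0.08799791993447792 ((471.0920104980469, -195.80560302734375), (119.39093017578125, 119.67935180664062), 6.725569725036621)
scene0 ['tin', 35, array([559.1, 232.8,  30. ]), 'timer', 0, None]
scene_fin ['tin', 0, None, 'timer', 0, None]
side0 ['tin', 0, None, 'timer', 0, None]
side_fin ['tin', 0, None, 'timer', 0, None]
```

View pics/wrist_fin.png

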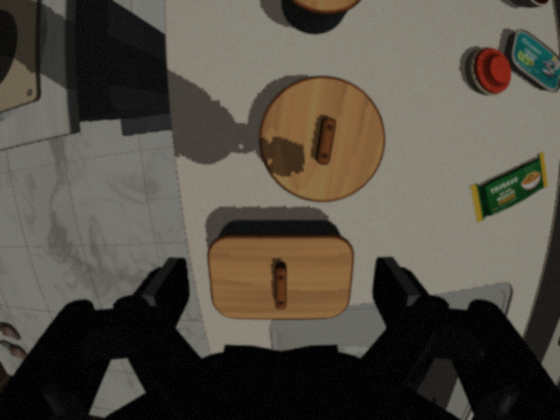

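View pics/scene_fin.png

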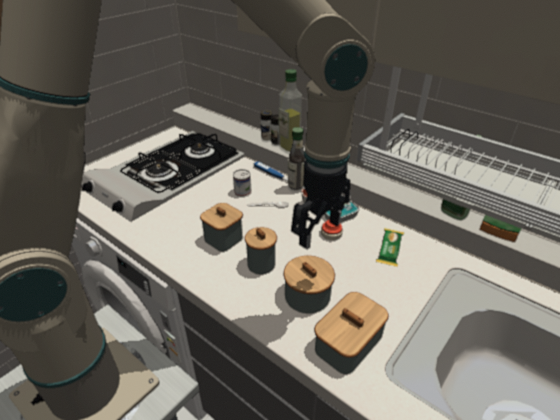

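View pics/side_fin.png

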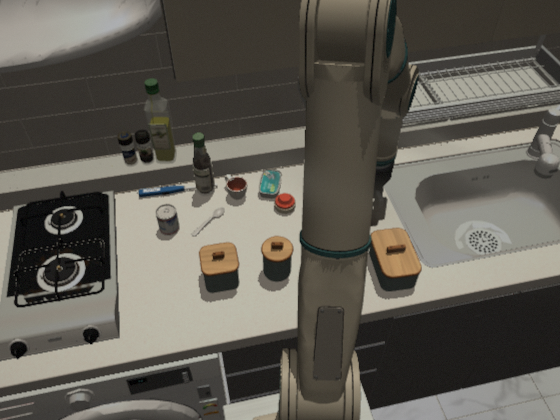

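```bash
python3 -c "
from cell import ctrl
print(ctrl.finish_job())"
```

```text
the job is handed in; nothing more can be done
None
```

I took the stack apart from the top and put each lid on its own box, in the order small, square, wide, oblong. The job was handed in at about 36 s of the 96 s allowed, with the gripper open and clear of everything.

**Lids:** in the last wrist views each plate lies level, tilted less than 0.2°. Each plate top read 0.4 to 0.6 mm below the height it should have when home. That is within the 2 mm calibration, and all four read low by a similar amount. On lowering, the highest force I read was about 9 N.

**Boxes and bystanders:** by eye, the boxes, the timer and the tin look unmoved in the final scene and side pictures.

**Checks that failed or disagreed:**
- My numeric comparison of the timer and tin positions before and after looked in the wrong places and gave nothing, so that rests on the pictures alone.
- The scene camera put things about 4–5 mm off in y from the other two. I worked from the wrist camera.
- The final outline fit for the oblong lid picked up stray points outside the plate. I used only its level and height from that fit; the wrist picture shows it seated squarely.

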